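# Seat a spacer in the corner pocket of a locating jig

### The job

Using only pushes of the fingertips, push the grey spacer block flat up against the long steel rail of the jig, then, keeping it against the rail, slide it along into the corner pocket until it is fully home: flush on the rail and butted on the end stop. Never lift, tip or carry the spacer, leave the standoff, screwdriver and wire spool where they are, and finish clear of everything.

Things in the scene. Friction and masses are not known exactly. Their poses are not given: they have to be found in the camera images.
- spacer: the loose grey plastic spacer block with two screw holes in its top, 44 mm (its x) by 64 mm (its y) by 26 mm tall, about 0.12 kg; origin at the centre of its underside, z up. It starts flat on the jig plate, askew by up to 0.5 rad, off the rail and short of the pocket. Either long side may end against the rail.
- corner (a point): inside corner of the pocket on the jig plate's top, 12 mm above the table, where the faces of rail and end stop meet. Its x points square into the rail, y along the rail to the end stop, z up; it turns with the jig. Seated, the spacer's origin is at x = -22 mm, y = -32 mm here, its sides parallel to these axes. The rail is 20 mm thick; its face (x = 0) runs back to y = -317 mm.
- lip (a point): top inner edge of the lip at the pocket's mouth. The lip is a steel bar parallel to the rail, 12 mm thick and 40 mm long, that closes the pocket's robot side; this point is at (-49, -40, 18) mm in the corner frame, so the pocket is 49 mm wide, 40 mm deep, and 24 mm of the seated spacer stands out of it. Rail, end stop and lip all stand 18 mm above the plate, 8 mm lower than the spacer's top.
- jig: the fixed locating jig: aluminium plate 170 mm (its x) by 340 mm (its y) by 12 mm with steel rail, end stop and lip on it; origin at the centre of its underside on the table, axes parallel to corner, which lies at (50, 150, 12) mm here. Its yaw varies by 0.35 rad either way: the rail is on the side away from the robot, the pocket at its left end seen from the robot.
- standoff: bystander: loose brass stepped standoff standing on the jig plate outside the lip, on the robot's side of it, 28 mm across, 34 mm tall; origin at the centre of its underside. Must not be disturbed.
- screwdriver: bystander: loose black-handled screwdriver lying on the table to the right of the robot; origin under its middle. Must not be disturbed.
- spool: bystander: loose wire spool 90 mm across and 50 mm tall standing flat on the table to the right of the jig; origin at the centre of its underside. Must not be disturbed.
- tray: fixed black compartment tray 260 x 200 x 50 mm on the table to the left of the jig; origin at the centre of its underside. Not part of the job.
Things that resemble listed ones, but are neither listed nor needed, are in the scene too. There is more than one size of the spacer; the job needs the smallest.

How it is judged:
By the outcome, as a careful person would: the job done as asked, in the order asked, and still so for the second after the job is handed in, with the robot touching nothing.
It also fails if it takes over 58 s, if anything falls off the work surface, if the arm or the gripper's body presses on something with over 40 N, if the wrist force passes 120 N, or if a joint passes its speed limit or range.

### The arm

A 6-joint arm with a two-finger parallel gripper is mounted at the origin on the work surface. World frame = base frame: x ahead of the robot, y to its left, z up, the work surface at z = 0. Lengths are in m, angles in rad, forces in N, time in s.
With the tool pointing down it reaches from about 0.3 to 0.775 m from the base axis. Payload 14.6 kg.
Tool frame: the origin (TCP) lies midway between the tips of the shut fingers; the grasp point (between the pads) lies 19 mm behind it (ctrl.grip_depth is the z of the grasp point in the tool frame, in m); z points along the fingers, y is the line along which they close (so a half turn about z gives the same grasp; the last joint's range is limited). The gripper opens to 94 mm and grips with 3 to 60 N. Pads are 16 mm wide; open, the fingers measure 119 mm over their backs; the gripper's body (75 mm by 177 mm) begins 78 mm behind the grasp point.
Start: joints at [-1.363, 0.3, 1.521, -0, 1.321, -0.067], TCP at [0.149, -0.529, 0.205] pointing down, gripper open.
Joint ranges: [-3.03, 3.03], [-0.79, 2.21], [0.23, 2.52], [-1.04, 4.18], [0, 3.07], [-2.55, 2.55]. Speed limits (rad/s): [2.22, 2.22, 2.57, 3.14, 3.14, 3.14].

### API

Orientations are given as [roll, pitch, yaw] about the fixed x, y, z axes, in that order (R = Rz(yaw) Ry(pitch) Rx(roll)).
In Python, from station import ctrl gives the robot as it stands. The module is installed in compiled form; this text tells all that it offers.
- The arm moves only by the tool carry_out, never from a script. Its argument "commands" is a list of rows, each a list of 3 entries, a list of its own where there are three numbers: the closure, from 0 (fully open) to 1 (shut), then the shift along the tool's x, y, z in mm, then the turn, a rotation vector about the tool's x, y, z in rad. In form: [[gripper, [tx, ty, tz], [wx, wy, wz]], ...]. A call has 1 to 10 rows; each row shifts and turns the commanded pose from where the row before left it, along the tool's axes as they then stand; what a row does not reach is not made up. A row lasts 1/8 s, in which the tool goes at most 62.5 mm and 10.7 degrees, less where a joint would pass 70% of its speed; a pose out of reach is approached as far as the arm can. A call with a gripper value outside its range is refused whole. The fingers move at their own pace and stop on an object; "squeeze" is the grip in N (left out, the last holds). Time passes only in rows, so rows that do not move let the fingers close. It gives the time, the measured TCP pose, the force, the opening and the grip force at its end, in the units of the state.
- ctrl.get_obs(): the state, without advancing time (a new reading comes with each control period).
- ctrl.camera(name): name is "scene" or "side" or "wrist"; returns a dict with "img" (400x640x3 uint8, blue, green, red), "camera_matrix" (3x3 intrinsics, pixels), "rvec" (rotation vector, rad) and "tvec" (3), from world to camera coordinates, as OpenCV has them. Camera axes: x right, y down, z forward; pixel columns grow to the right and rows downward; lengths in m; the calibration is good to about 2 mm. A picture is of the moment at which its call begins. There is no depth.
- ctrl.hand_in(): hands the job in; it is judged then, once.
Trained networks look in the newest picture that a camera, given by its name, has taken for a name from the list of things; names that differ only in an ending like _2 or _b are one class to them, and where a whole thing is asked for, a point or a joint stands for the part that bears it (a point fixed in the world has none). Each returns a list of dicts, best first, with "score" (0 to 1); they miss things now and then, are a little off and sometimes report something else, mostly with a low value. They report only what shows in the picture. A call takes as long as a camera call. They do not tell look-alikes from the thing itself.
- ctrl.outline_of(thing, camera): "region" (400x640 bool, what is visible of it).
- ctrl.place_of(thing, camera): "at" ([x, y, z] in m, in world coordinates, good to about 4 mm: a listed point, or the origin of a listed thing).
The state is a dict: "time_s": time; "qpos": joint angles; "joint_vel": joint speeds; "tau": joint torques, N m; "ee_pos": TCP position; "eef_rot": TCP orientation; "force": force on the tool from outside, world axes, zero at the start; "moment": the same for the moment, N m; "grip_width": finger opening in m; "grip_force": force on a finger pad.
Only numpy, scipy, OpenCV 4.12 (cv2) and the standard library are available. Lean on these libraries where they do the work, as an engineer would, in place of code of your own. Each camera call takes 0.05 s, during which the arm holds its last target. There are 200 camera calls.

## Working session

There is one attempt and no reset: what is moved stays moved. The work goes in short steps, Python scripts to look and compute and a tool call to move; the robot and the scene stay as the last step left them, time stands still between calls to the robot, and variables do not carry over. Pictures are saved under pics/ and viewed, at most 10 in all, crops included, and the job is handed in when it is done.

Besides the shell and the picture viewer there is one more tool, called after "Request:" as name(argument=value, ...), one argument or row to a line, values as JSON. carry_out: Moves the arm, as the interface text tells. Its arguments: {"type":"object","properties":{"commands":{"type":"array","items":{"type":"array"}},"squeeze":{"type":"number"}},"required":["commands"]}

```bash
mkdir -p pics; cat > h.py <<'E'
import numpy as np, cv2
from station import ctrl
from scipy.spatial.transform import Rotation as R
def snap(n,f=None):
    c=ctrl.camera(n)
    if f: cv2.imwrite('pics/'+f,c['img'])
    return c
def ray(c,uv,z):
    K,Rm=c['camera_matrix'],cv2.Rodrigues(np.array(c['rvec'],float))[0]; t=np.array(c['tvec'],float).ravel()
    o=-Rm.T@t; uv=np.atleast_2d(uv).astype(float)
    d=(Rm.T@np.linalg.inv(K)@np.c_[uv,np.ones(len(uv))].T).T
    return o+d*((z-o[2])/d[:,2])[:,None]
def proj(c,P):
    return cv2.projectPoints(np.atleast_2d(P).astype(float),np.array(c['rvec'],float),np.array(c['tvec'],float),np.array(c['camera_matrix'],float),None)[0][:,0]
E
python3 - <<'E'
from h import *
for n in['scene','side']:
    c=snap(n,n+'0.png')
    for t in['spacer','corner','lip','jig','standoff','screwdriver','spool','tray']:
        for d in ctrl.place_of(t,n): print(n,t,round(d['score'],2),np.round(d['at'],3),proj(c,d['at']).round().tolist())
print(ctrl.get_obs())
E
```

```text
scene spacer 0.91 [ 0.325 -0.108  0.003] [[268.0, 200.0]]
scene spacer 0.72 [0.322 0.153 0.   ] [[330.0, 165.0]]
scene spacer 0.55 [0.539 0.005 0.012] [[334.0, 226.0]]
scene spacer 0.29 [0.478 0.133 0.009] [[353.0, 195.0]]
scene corner 0.81 [0.577 0.202 0.016] [[388.0, 203.0]]
scene lip 0.79 [0.537 0.15  0.03 ] [[369.0, 200.0]]
scene lip 0.42 [0.54  0.005 0.013] [[334.0, 226.0]]
scene jig 0.97 [ 0.562  0.045 -0.004] [[348.0, 227.0]]
scene jig 0.6 [ 0.624 -0.388 -0.002] [[240.0, 322.0]]
scene standoff 0.58 [0.476 0.133 0.01 ] [[353.0, 194.0]]
scene screwdriver 0.6 [ 0.423 -0.421 -0.   ] [[196.0, 274.0]]
scene spool 0.92 [ 0.619 -0.387 -0.003] [[240.0, 320.0]]
scene tray 0.84 [0.591 0.444 0.002] [[442.0, 174.0]]
side spacer 0.77 [ 0.322 -0.104  0.001] [[383.0, 179.0]]
side spacer 0.75 [0.54  0.004 0.01 ] [[307.0, 199.0]]
side spacer 0.63 [ 0.319  0.152 -0.004] [[386.0, 247.0]]
side corner 0.76 [0.576 0.203 0.008] [[285.0, 253.0]]
side lip 0.58 [0.54  0.15  0.028] [[301.0, 233.0]]
side jig 0.79 [0.567 0.046 0.002] [[296.0, 210.0]]
side jig 0.36 [ 0.426 -0.423 -0.   ] [[351.0, 117.0]]
si
[... 278 characters left out ...]
343.0]]
{'time_s': 0.9, 'qpos': array([-1.36256514e+00,  2.99844780e-01,  1.52103815e+00,  7.68795857e-06,
        1.32071725e+00, -6.66270969e-02]), 'joint_vel': array([-1.54569692e-04, -2.44654434e-04, -4.33384212e-05,  1.01953240e-03,
        1.86430385e-04,  4.78367307e-04]), 'tau': array([ 6.21110430e-04, -5.31653559e+01, -3.52913296e+01,  7.09055923e-02,
        2.13088514e-02, -5.89396777e-06]), 'ee_pos': array([ 0.14925447, -0.52933042,  0.20545973]), 'eef_rot': array([-3.14158565e+00, -7.93280461e-06,  2.74856379e-01]), 'force': array([0.07899934, 0.56574632, 0.00889958]), 'moment': array([-0.02430302,  0.00828701,  0.02601122]), 'grip_force': 0.0, 'grip_width': 0.09392726408831115}
```

```bash
python3 - <<'E'
from h import *
c=cv2.imread('pics/scene0.png')
cv2.imwrite('pics/crop1.png',cv2.resize(c[150:300,250:450],None,fx=4,fy=4,interpolation=cv2.INTER_CUBIC))
E
```

```text
(no output)
```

View pics/scene0.png

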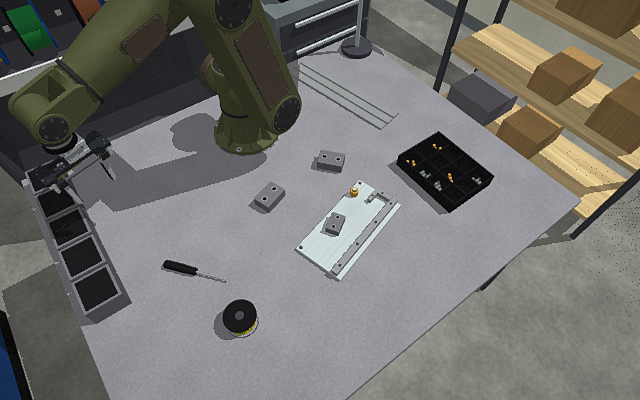

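View pics/crop1.png

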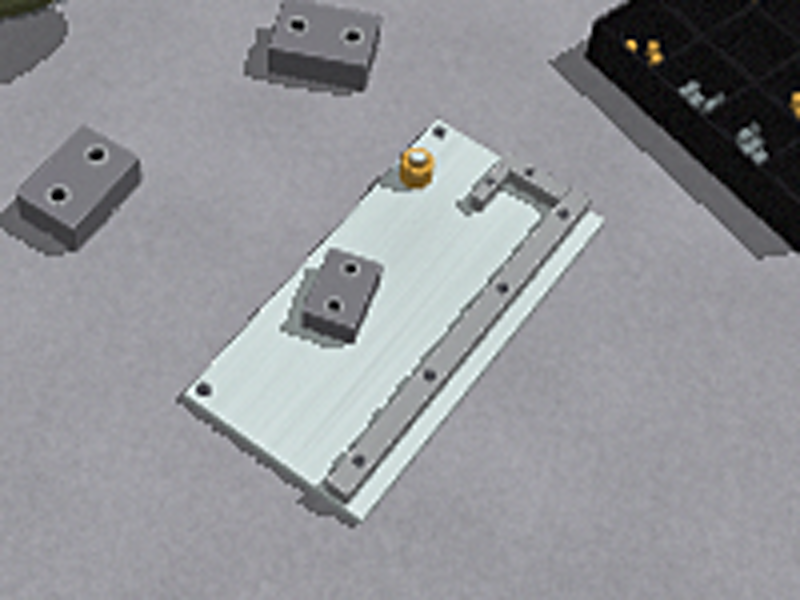

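View pics/side0.png

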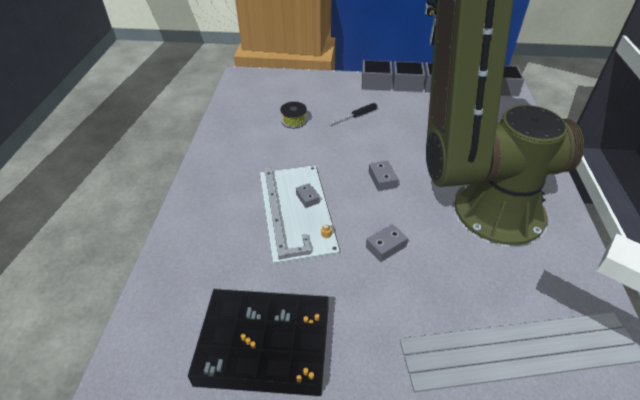

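The candidates in the scene picture are the grey blocks at (268,197) and (330,161), both larger and on the table, and the small one on the plate at (336,222). I choose (336,222): it is the smallest and lies flat on the jig plate, askew. The pocket is at about (380,200) and the standoff at (353,192). Next I'll move above the jig for a close look with the wrist camera.

Request:
carry_out(
  commands=[
    [0.57,[46,-38,-4],[0,0,0]],
    [0.57,[46,-38,-4],[0,0,0]],
    [0.57,[46,-38,-4],[0,0,0]],
    [0.57,[46,-38,-4],[0,0,0]],
    [0.57,[46,-38,-4],[0,0,0]],
    [0.57,[46,-38,-4],[0,0,0]],
    [0.57,[46,-38,-4],[0,0,0]],
    [0.57,[46,-38,-4],[0,0,0]],
    [0.57,[46,-38,-4],[0,0,0]],
    [0.57,[0,0,0],[0,0,0]],
  ],
)

```text
time_s: 2.15
ee_pos: [0.4562, -0.085, 0.2415]
eef_rot: [-3.141, -0.0, 0.28]
force: [0.2, -0.0, -0.3]
grip_width: 0.0404
grip_force: 0.0
```

```bash
python3 - <<'E'
from h import *
c=snap('wrist','w1.png')
for t in['spacer','corner','lip','jig','standoff']:
    for d in ctrl.place_of(t,'wrist'): print(t,round(d['score'],2),np.round(d['at'],4),proj(c,d['at']).round().tolist())
for d in ctrl.outline_of('spacer','wrist'):
    m=d['region'].astype(np.uint8); print(d['score'],m.sum(),np.argwhere(m).mean(0))
E
```

```text
spacer 0.88 [3.227e-01 1.508e-01 2.000e-04] [[138.0, 219.0]]
spacer 0.82 [0.5411 0.001  0.0127] [[277.0, 94.0]]
spacer 0.76 [ 0.3228 -0.1061 -0.0016] [[313.0, 265.0]]
corner 0.69 [0.5723 0.204  0.0118] [[118.0, 18.0]]
lip 0.77 [0.537  0.1537 0.0298] [[147.0, 58.0]]
jig 0.98 [ 0.5674  0.045  -0.0033] [[250.0, 64.0]]
standoff 0.75 [0.4798 0.1294 0.0117] [[168.0, 113.0]]
standoff 0.55 [0.5717 0.2062 0.014 ] [[115.0, 18.0]]
0.85 2333 [ 92.16759537 270.99485641]
0.77 3984 [223.16039157 126.13830321]
```

View pics/w1.png

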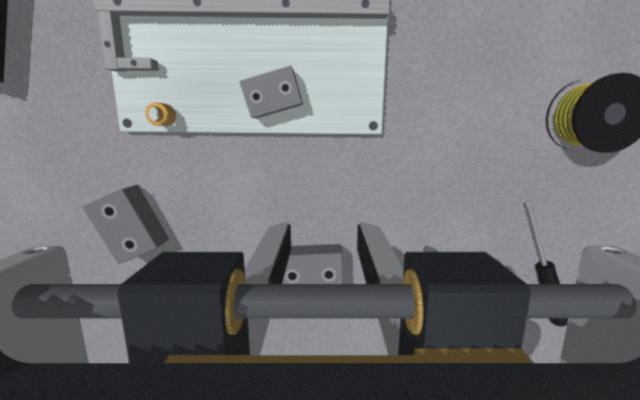

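```bash
cat > m.py <<'E'
from h import *
def lines(c):
    g=cv2.cvtColor(c['img'],cv2.COLOR_BGR2GRAY)
    return g
E
python3 - <<'E'
from h import *
c=snap('wrist'); img=c['img']
# plate: bright region -> near edge line + right edge
g=cv2.cvtColor(img,cv2.COLOR_BGR2GRAY)
m=(g>185).astype(np.uint8)
us=np.arange(190,370,4); near=[]; far=[]
for u in us:
    r=np.where(m[:180,u])[0]; near.append((u,r.max()+.5)); far.append((u,r.min()-.5))
for n,p,z in(('near',near,.012),('far(rail shadow)',far,.012)):
    w=ray(c,p,z)[:,:2]; v=cv2.fitLine(w.astype(np.float32),cv2.DIST_HUBER,0,.01,.01).ravel(); print(n,v, 'yaw',np.arctan2(-v[0],v[1]) if v[1]>0 else np.arctan2(v[0],-v[1]))
h=ray(c,[(257,97),(285,88)],.038); print('holes',h,h.mean(0)); d=h[0]-h[1]; print('spacer yaw',np.arctan2(-d[0],d[1]))
# spacer top contour
cv2.imwrite('pics/w1crop.png',cv2.resize(img[0:150,90:400],None,fx=2.5,fy=2.5,interpolation=cv2.INTER_CUBIC))
yaw=.26
print(proj(c,[[.5411,.001,.012]]))
E
```

```text
near [ 0.26944003 -0.96301717  0.4885814   0.01810263] yaw 0.2728115
far(rail shadow) [ 0.263225   -0.9647345   0.61120355  0.04295826] yaw 0.26636356
holes [[ 0.52893845  0.01401062  0.038     ]
 [ 0.54762095 -0.01539264  0.038     ]] [ 0.5382797  -0.00069101  0.038     ]
spacer yaw 0.5660351695396645
[[273.60268861  92.01968928]]
```

View pics/w1crop.png

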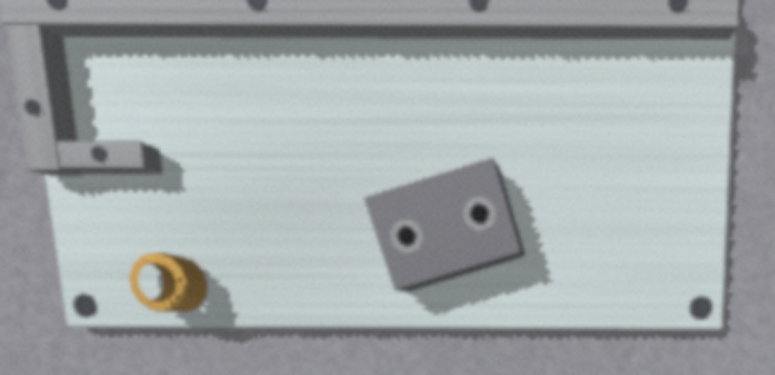

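The close crop confirms it: the spacer is at (271,92) in the wrist image, rotated about 0.3 rad from the rail, and the standoff (168,113) and pocket are well clear. Next I'll move behind it and go down.

Request:
carry_out(
  commands=[
    [0.57,[24,-30,0],[0,0,0.01]],
    [0.57,[24,-30,0],[0,0,0]],
    [0.57,[0,0,50],[0,0,0]],
    [0.57,[0,0,50],[0,0,0]],
    [0.57,[0,0,50],[0,0,0]],
    [0.57,[0,0,45],[0,0,0]],
    [0.57,[0,0,26],[0,0,0]],
    [0.57,[0,0,0],[0,0,0]],
  ],
)

```text
time_s: 3.55
ee_pos: [0.4841, -0.0176, 0.0192]
eef_rot: [-3.14, 0.003, 0.264]
force: [1.0, -0.3, 0.2]
grip_width: 0.0401
grip_force: 0.0
```

```bash
python3 - <<'E'
from h import *
c=snap('wrist','w2.png'); o=ctrl.get_obs(); print(o['ee_pos'],o['eef_rot'],o['force'])
for t in['spacer','corner','lip']:
    for d in ctrl.place_of(t,'wrist'): print(t,round(d['score'],2),np.round(d['at'],4),proj(c,d['at']).round().tolist())
E
```

```text
[ 0.48507255 -0.01760497  0.02060569] [-3.14127373e+00  7.22151490e-04  2.64073697e-01] [ 1.4870933  -0.34153416  0.28239866]
spacer 0.76 [0.5385 0.0045 0.0107] [[312.0, 140.0]]
lip 0.75 [0.5358 0.1513 0.0302] [[30.0, 70.0]]
```

View pics/w2.png

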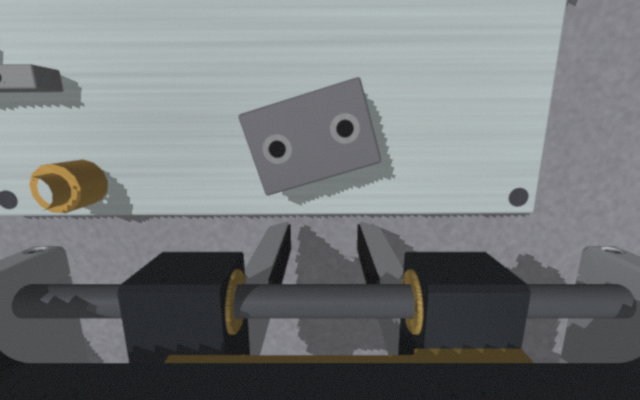

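Request:
carry_out(
  commands=[
    [0.57,[6,-6,0],[0,0,-0.006]],
    [0.57,[8,0,0],[0,0,0]],
    [0.57,[8,0,0],[0,0,0]],
    [0.57,[8,0,0],[0,0,0]],
    [0.57,[8,0,0],[0,0,0]],
    [0.57,[8,0,0],[0,0,0]],
    [0.57,[8,0,0],[0,0,0]],
    [0.57,[8,0,0],[0,0,0]],
    [0.57,[8,0,0],[0,0,0]],
    [0.57,[0,0,0],[0,0,0]],
  ],
)

```text
time_s: 5.0
ee_pos: [0.5516, 0.0074, 0.0204]
eef_rot: [3.141, -0.0, 0.271]
force: [-0.3, -0.4, 0.7]
grip_width: 0.0402
grip_force: 0.0
```

```bash
python3 - <<'E'
from h import *
c=snap('wrist','w3.png'); o=ctrl.get_obs(); print(o['ee_pos'],o['eef_rot'],o['force'])
for t in['spacer','corner','lip']:
    for d in ctrl.place_of(t,'wrist'): print(t,round(d['score'],2),np.round(d['at'],4),proj(c,d['at']).round().tolist())
E
```

```text
[0.5512146  0.00731718 0.02038666] [ 3.14155490e+00 -1.53602732e-04  2.70921242e-01] [ 0.05164479  0.15027286 -0.40481429]
spacer 0.81 [0.583  0.0097 0.0098] [[334.0, 184.0]]
spacer 0.43 [ 0.5673  0.0432 -0.0044] [[279.0, 189.0]]
corner 0.82 [0.5737 0.2049 0.01  ] [[12.0, 112.0]]
lip 0.72 [0.535  0.1493 0.0265] [[80.0, 205.0]]
```

View pics/w3.png

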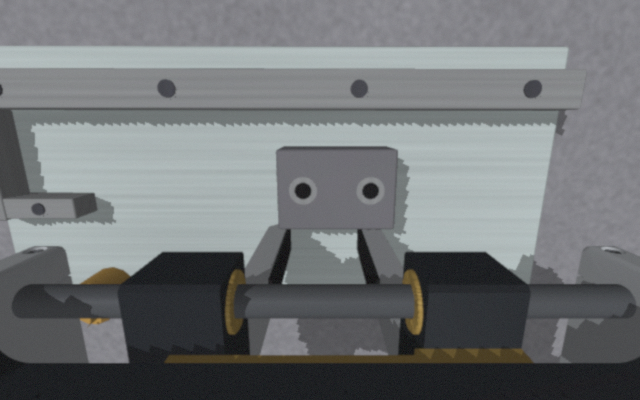

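The spacer, centred at (337,188), now lies parallel to the rail (rail lower edge at row 108). I'll keep pushing and watch the force.

Request:
carry_out(
  commands=[
    [0.57,[6,0,0],[0,0,0]],
    [0.57,[6,0,0],[0,0,0]],
    [0.57,[6,0,0],[0,0,0]],
    [0.57,[2,0,0],[0,0,0]],
    [0.57,[1,0,0],[0,0,0]],
    [0.57,[1,0,0],[0,0,0]],
    [0.57,[0,0,0],[0,0,0]],
  ],
)

```text
time_s: 6.08
ee_pos: [0.5721, 0.0131, 0.0204]
eef_rot: [-3.142, 0.0, 0.271]
force: [-1.9, -0.1, 1.5]
grip_width: 0.0401
grip_force: 1.2
```

Request:
carry_out(
  commands=[
    [0.57,[1,0,0],[0,0,0]],
    [0.57,[1,0,0],[0,0,0]],
    [0.57,[0,0,0],[0,0,0]],
  ],
)

```text
time_s: 6.45
ee_pos: [0.5722, 0.0132, 0.0204]
eef_rot: [-3.141, 0.005, 0.271]
force: [-18.2, -4.3, 12.7]
grip_width: 0.0408
grip_force: 9.4
```

Request:
carry_out(
  commands=[
    [0.57,[-12,0,0],[0,0,0]],
    [0.57,[-10,0,0],[0,0,0]],
    [0.57,[0,0,-40],[0,0,0]],
    [1.0,[0,0,-30],[0,0,0]],
    [1.0,[26,32,0],[0,0,0]],
    [1.0,[26,32,0],[0,0,0]],
    [1.0,[0,0,0],[0,0,-0.17]],
    [1.0,[0,0,0],[0,0,-0.17]],
    [1.0,[0,0,0],[0,0,-0.17]],
    [1.0,[0,0,0],[0,0,-0.17]],
  ],
)

```text
time_s: 7.7
ee_pos: [0.62, -0.04, 0.0904]
eef_rot: [3.141, -0.0, 0.956]
force: [-0.3, 0.1, -0.1]
grip_width: 0.0002
grip_force: 0.0
```

Request:
carry_out(
  commands=[
    [1.0,[0,0,0],[0,0,-0.17]],
    [1.0,[0,0,0],[0,0,-0.17]],
    [1.0,[0,0,0],[0,0,-0.17]],
    [1.0,[0,0,0],[0,0,-0.17]],
    [1.0,[0,0,0],[0,0,-0.17]],
    [1.0,[0,0,0],[0,0,-0.04]],
    [1.0,[0,0,0],[0,0,0]],
  ],
)

```text
time_s: 8.57
ee_pos: [0.6201, -0.04, 0.0904]
eef_rot: [3.141, 0.0, 1.84]
force: [-1.0, -0.5, -0.7]
grip_width: 0.0007
grip_force: 0.0
```

```bash
python3 - <<'E'
from h import *
c=snap('wrist','w4.png'); o=ctrl.get_obs(); print(o['ee_pos'],o['eef_rot'],o['grip_width'])
T=lambda p:(p[0]*.9638+p[1]*.2667-.607,-p[0]*.2667+p[1]*.9638-.042)
print('tcp rel',T(o['ee_pos']))
for t in['spacer','corner','lip']:
    for d in ctrl.place_of(t,'wrist'): print(t,round(d['score'],2),np.round(T(d['at']),4),proj(c,d['at']).round().tolist())
E
```

```text
[ 0.62010083 -0.03999014  0.09048226] [3.14128981e+00 3.31290254e-05 1.83964862e+00] 0.0006884058753797296
tcp rel (np.float64(-0.02001218903894031), np.float64(-0.24592338997107513))
spacer 0.59 [-0.0217 -0.1872] [[321.0, 135.0]]
```

View pics/w4.png

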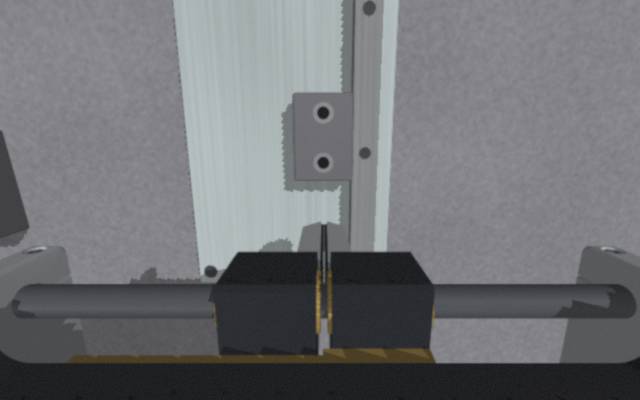

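The spacer at (323,136) is flush on the rail. I'll lower behind its end and slide it along.

Request:
carry_out(
  commands=[
    [1.0,[0,-4,30],[0,0,0]],
    [1.0,[0,0,30],[0,0,0]],
    [1.0,[0,0,10],[0,0,0]],
    [1.0,[8,0,0],[0,0,0]],
    [1.0,[8,0,0],[0,0,0]],
    [1.0,[8,0.2,0],[0,0,0]],
    [1.0,[8,0.2,0],[0,0,0]],
    [1.0,[8,0.2,0],[0,0,0]],
    [1.0,[8,0.2,0],[0,0,0]],
    [1.0,[8,0.2,0],[0,0,0]],
  ],
)

```text
time_s: 10.02
ee_pos: [0.6025, 0.0133, 0.0213]
eef_rot: [3.141, 0.001, 1.841]
force: [-1.4, -4.1, 1.4]
grip_width: 0.0005
grip_force: 2.1
```

```bash
python3 - <<'E'
from h import *
c=snap('wrist','w5.png'); o=ctrl.get_obs(); print(o['ee_pos'],o['eef_rot'],o['force'])
T=lambda p:(p[0]*.9638+p[1]*.2667-.607,-p[0]*.2667+p[1]*.9638-.042)
print('tcp rel',T(o['ee_pos']))
for t in['spacer','corner','lip','standoff']:
    for d in ctrl.place_of(t,'wrist'): print(t,round(d['score'],2),np.round(T(d['at']),4),proj(c,d['at']).round().tolist())
E
```

```text
[0.60237067 0.0142776  0.02127092] [3.14074541e+00 5.93363921e-04 1.84141369e+00] [-0.7643747  -0.89077081  0.25187621]
tcp rel (np.float64(-0.02262731461003109), np.float64(-0.1888915023907933))
spacer 0.65 [-0.0166 -0.1445] [[333.0, 160.0]]
standoff 0.51 [-0.024  -0.1463] [[321.0, 163.0]]
```

View pics/w5.png

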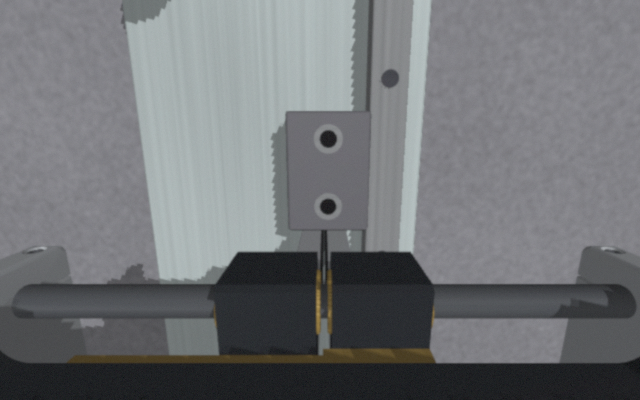

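The spacer, centred at (328,170), is still flush on the rail and following the finger. I'll continue the slide.

Request:
carry_out(
  commands=[
    [1.0,[8,0.2,0],[0,0,0]],
    [1.0,[8,0.2,0],[0,0,0]],
    [1.0,[8,0.2,0],[0,0,0]],
    [1.0,[8,0.2,0],[0,0,0]],
    [1.0,[8,0.2,0],[0,0,0]],
    [1.0,[8,0.2,0],[0,0,0]],
    [1.0,[8,0.2,0],[0,0,0]],
    [1.0,[8,0.2,0],[0,0,0]],
    [1.0,[8,0.2,0],[0,0,0]],
    [1.0,[0,0,0],[0,0,0]],
  ],
)

```text
time_s: 11.52
ee_pos: [0.5849, 0.084, 0.0205]
eef_rot: [3.141, -0.0, 1.841]
force: [-0.5, -0.9, -0.4]
grip_width: 0.0003
grip_force: 0.0
```

```bash
python3 - <<'E'
from h import *
c=snap('wrist','w6.png'); o=ctrl.get_obs(); print(o['ee_pos'],o['eef_rot'],o['force'])
T=lambda p:(p[0]*.9638+p[1]*.2667-.607,-p[0]*.2667+p[1]*.9638-.042)
print('tcp rel',T(o['ee_pos']))
for t in['spacer','corner','lip','standoff']:
    for d in ctrl.place_of(t,'wrist'): print(t,round(d['score'],2),np.round(T(d['at']),4),proj(c,d['at']).round().tolist())
E
```

```text
[0.58504925 0.08365903 0.02052136] [ 3.14097359e+00 -3.49088701e-04  1.84122573e+00] [ 0.39690402 -0.05216533 -0.41189515]
tcp rel (np.float64(-0.020817671941771865), np.float64(-0.11740206416337642))
spacer 0.61 [-0.021  -0.0756] [[323.0, 167.0]]
lip 0.82 [-0.0513 -0.0451] [[266.0, 115.0]]
standoff 0.58 [-0.1107 -0.0437] [[170.0, 113.0]]
```

View pics/w6.png

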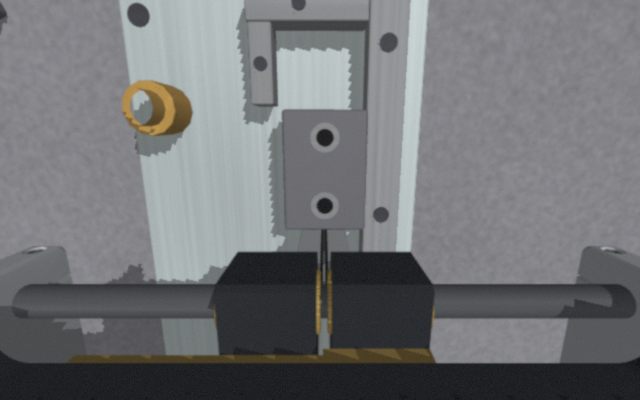

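The spacer (325,168) is lined up at the pocket mouth, clear of the lip (263,100).

Request:
carry_out(
  commands=[
    [1.0,[7,0.1,0],[0,0,0]],
    [1.0,[7,0.1,0],[0,0,0]],
    [1.0,[7,0.1,0],[0,0,0]],
    [1.0,[7,0.1,0],[0,0,0]],
    [1.0,[5,0.1,0],[0,0,0]],
    [1.0,[4,0,0],[0,0,0]],
    [1.0,[2,0,0],[0,0,0]],
    [1.0,[0,0,0],[0,0,0]],
  ],
)

```text
time_s: 12.78
ee_pos: [0.5748, 0.1211, 0.0204]
eef_rot: [-3.141, 0.0, 1.841]
force: [-1.4, -2.2, 1.1]
grip_width: 0.0004
grip_force: 1.3
```

Request:
carry_out(
  commands=[
    [1.0,[1,0,0],[0,0,0]],
    [1.0,[1,0,0],[0,0,0]],
    [1.0,[1,0,0],[0,0,0]],
    [1.0,[0,0,0],[0,0,0]],
  ],
)

```text
time_s: 13.28
ee_pos: [0.574, 0.1238, 0.0204]
eef_rot: [-3.141, 0.0, 1.841]
force: [-1.8, -3.7, 2.1]
grip_width: 0.0002
grip_force: 1.7
```

Request:
carry_out(
  commands=[
    [1.0,[1,0,0],[0,0,0]],
    [1.0,[1,0,0],[0,0,0]],
    [1.0,[1,0,0],[0,0,0]],
    [1.0,[0,0,0],[0,0,0]],
  ],
)

```text
time_s: 13.78
ee_pos: [0.5734, 0.1259, 0.0204]
eef_rot: [-3.141, 0.001, 1.841]
force: [-0.5, -9.1, 2.0]
grip_width: 0.0004
grip_force: 4.4
```

Request:
carry_out(
  commands=[
    [1.0,[1,0,0],[0,0,0]],
    [1.0,[1,0,0],[0,0,0]],
    [1.0,[0,0,0],[0,0,0]],
  ],
)

```text
time_s: 14.15
ee_pos: [0.5734, 0.126, 0.0205]
eef_rot: [-3.141, 0.004, 1.84]
force: [1.4, -23.1, 0.7]
grip_width: 0.0004
grip_force: 11.1
```

The spacer is butted on the end stop: the force rises while the finger stands still. I'll back off, then check flushness with a light side nudge on the part standing out of the pocket.

Request:
carry_out(
  commands=[
    [1.0,[-10,0,0],[0,0,0]],
    [1.0,[-12,0,0],[0,0,0]],
    [1.0,[0,0,-40],[0,0,0]],
    [1.0,[0,0,-40],[0,0,0]],
    [1.0,[0,0,-40],[0,0,0]],
    [1.0,[0,0,0],[0,0,0]],
  ],
)

```text
time_s: 14.9
ee_pos: [0.5802, 0.1074, 0.1436]
eef_rot: [3.136, 0.0, 1.841]
force: [0.4, 1.1, -0.4]
grip_width: 0.0007
grip_force: 0.0
```

```bash
cat > chk.py <<'E'
from h import *
c=snap('wrist','chk.png'); o=ctrl.get_obs()
T=lambda p:(p[0]*.9638+p[1]*.2667-.607,-p[0]*.2667+p[1]*.9638-.042)
print('tcp rel',np.round(T(o['ee_pos']),4),o['ee_pos'][2],o['force'])
for t in['spacer','corner','lip','standoff']:
    for d in ctrl.place_of(t,'wrist'): print(t,round(d['score'],2),np.round(T(d['at']),4),proj(c,d['at']).round().tolist())
E
python3 chk.py
```

```text
tcp rel [-0.0201 -0.0931] 0.14133247597122162 [-0.51604398 -0.89387842 -0.44319901]
spacer 0.89 [-0.2566  0.0194] [[80.0, 77.0]]
spacer 0.81 [-0.0188 -0.0327] [[323.0, 132.0]]
corner 0.94 [0.0022 0.0019] [[345.0, 95.0]]
lip 0.57 [-0.0512 -0.0382] [[288.0, 138.0]]
standoff 0.59 [-0.1107 -0.0471] [[230.0, 146.0]]
```

Request:
carry_out(
  commands=[
    [1.0,[19,-25,0],[0,0,0]],
    [1.0,[19,-25,0],[0,0,0]],
    [1.0,[0,0,40],[0,0,0]],
    [1.0,[0,0,40],[0,0,0]],
    [1.0,[0,0,38],[0,0,0]],
    [1.0,[0,4,0],[0,0,0]],
    [1.0,[0,4,0],[0,0,0]],
    [1.0,[0,2,0],[0,0,0]],
    [1.0,[0,0,0],[0,0,0]],
  ],
)

```text
time_s: 16.27
ee_pos: [0.5306, 0.1334, 0.0234]
eef_rot: [3.14, 0.0, 1.841]
force: [0.7, 0.4, 0.4]
grip_width: 0.0004
grip_force: 0.0
```

Request:
carry_out(
  commands=[
    [1.0,[0,1,0],[0,0,0]],
    [1.0,[0,1,0],[0,0,0]],
    [1.0,[0,1,0],[0,0,0]],
    [1.0,[0,0,0],[0,0,0]],
  ],
)

```text
time_s: 16.77
ee_pos: [0.533, 0.1341, 0.0224]
eef_rot: [-3.142, -0.0, 1.841]
force: [0.7, -0.8, 0.3]
grip_width: 0.0005
grip_force: 0.0
```

Request:
carry_out(
  commands=[
    [1.0,[0,1,0],[0,0,0]],
    [1.0,[0,1,0],[0,0,0]],
    [1.0,[0,0,0],[0,0,0]],
  ],
)

```text
time_s: 17.15
ee_pos: [0.5349, 0.1346, 0.0224]
eef_rot: [-3.142, 0.0, 1.841]
force: [-0.6, -0.0, -0.7]
grip_width: 0.0005
grip_force: 0.0
```

Request:
carry_out(
  commands=[
    [1.0,[0,1,0],[0,0,0]],
    [1.0,[0,1,0],[0,0,0]],
    [1.0,[0,0,0],[0,0,0]],
  ],
)

```text
time_s: 17.52
ee_pos: [0.5357, 0.1348, 0.0224]
eef_rot: [-3.138, -0.0, 1.841]
force: [-9.6, -2.1, 8.4]
grip_width: 0.0004
grip_force: 5.2
```

Request:
carry_out(
  commands=[
    [1.0,[0,0.5,0],[0,0,0]],
    [1.0,[0,-6,0],[0,0,0]],
    [1.0,[0,-6,0],[0,0,0]],
    [1.0,[0,0,-40],[0,0,0]],
    [1.0,[0,0,-30],[0,0,0]],
    [1.0,[-19,23,0],[0,0,0]],
    [1.0,[-19,23,0],[0,0,0]],
    [1.0,[0,0,40],[0,0,0]],
    [1.0,[0,0,31],[0,0,0]],
    [1.0,[0,0,0],[0,0,0]],
  ],
)

```text
time_s: 18.77
ee_pos: [0.5788, 0.1075, 0.0196]
eef_rot: [-3.138, -0.001, 1.841]
force: [0.3, 0.4, 1.4]
grip_width: 0.0005
grip_force: 0.0
```

Request:
carry_out(
  commands=[
    [1.0,[8,0,0],[0,0,0]],
    [1.0,[6,0,0],[0,0,0]],
    [1.0,[4,0,0],[0,0,0]],
    [1.0,[1,0,0],[0,0,0]],
    [1.0,[0,0,0],[0,0,0]],
  ],
)

```text
time_s: 19.4
ee_pos: [0.5752, 0.126, 0.0216]
eef_rot: [3.141, 0.0, 1.841]
force: [-0.1, -0.2, 0.6]
grip_width: 0.0002
grip_force: 0.0
```

Request:
carry_out(
  commands=[
    [1.0,[1,0,0],[0,0,0]],
    [1.0,[1,0,0],[0,0,0]],
    [1.0,[0,0,0],[0,0,0]],
  ],
)

```text
time_s: 19.77
ee_pos: [0.575, 0.1264, 0.0216]
eef_rot: [3.142, 0.002, 1.84]
force: [1.4, -10.4, 0.2]
grip_width: 0.0004
grip_force: 5.6
```

The finger stops at the same place with the force rising, so the spacer is home. I'll retreat and check by numbers.

Request:
carry_out(
  commands=[
    [1.0,[-10,0,0],[0,0,0]],
    [1.0,[-12,0,0],[0,0,0]],
    [1.0,[0,0,-50],[0,0,0]],
    [1.0,[0,0,-50],[0,0,0]],
    [1.0,[0,0,-40],[0,0,0]],
    [1.0,[0,0,0],[0,0,0]],
    [1.0,[0,0,0],[0,0,0]],
  ],
)

```text
time_s: 20.65
ee_pos: [0.5801, 0.1064, 0.1604]
eef_rot: [-3.14, -0.0, 1.841]
force: [-0.0, 0.1, -0.7]
grip_width: 0.0005
grip_force: 0.0
```

```bash
python3 chk.py; python3 - <<'E'
from h import *
c=snap('wrist')
m=sorted(ctrl.outline_of('spacer','wrist'),key=lambda d:abs(np.argwhere(d['region']).mean(0)[1]-323))[0]['region'].astype(np.uint8)
k=max(cv2.findContours(m,0,2)[0],key=cv2.contourArea); print(cv2.minAreaRect(k))
for n in('scene','side'):
    snap(n)
    for t in('spacer','standoff','spool','screwdriver'):
        print(n,t,[np.round(d['at'],3).tolist() for d in ctrl.place_of(t,n)])
E
```

```text
tcp rel [-0.0197 -0.0941] 0.15997339277833014 [-0.42470885  0.39169827  0.27831056]
spacer 0.71 [-0.2561  0.0165] [[94.0, 81.0]]
spacer 0.6 [-0.0207 -0.0297] [[322.0, 128.0]]
spacer 0.57 [-0.324  -0.2289] [[75.0, 295.0]]
spacer 0.49 [-0.1128 -0.0455] [[234.0, 143.0]]
corner 0.95 [0.0021 0.001 ] [[345.0, 96.0]]
lip 0.61 [-0.0503 -0.0396] [[292.0, 138.0]]
standoff 0.98 [-0.1114 -0.0456] [[236.0, 143.0]]
((323.0, 130.0), (68.0, 46.0), 90.0)
scene spacer [[0.326, -0.108, -0.001], [0.322, 0.156, -0.0], [0.566, 0.165, 0.01]]
scene standoff [[0.474, 0.137, 0.008]]
scene spool [[0.622, -0.39, -0.002], [0.478, 0.135, 0.014], [0.578, 0.2, 0.016]]
scene screwdriver [[0.421, -0.421, -0.001]]
side spacer [[0.32, 0.153, -0.005], [0.563, 0.166, 0.014], [0.324, -0.103, 0.001]]
side standoff [[0.479, 0.132, 0.012]]
side spool [[0.628, -0.389, -0.002]]
side screwdriver [[0.427, -0.421, -0.002]]
```

The spacer is seated, and the bystanders have not moved.

```bash
python3 -c "
from station import ctrl
print(ctrl.hand_in())"
```

```text
the job is handed in; nothing more can be done
None
```

I pushed the smallest spacer flat against the rail and slid it into the pocket until it butted on the end stop (force checks on both faces agreed), with the standoff, screwdriver and spool unmoved and the arm clear; I handed the job in at about 21 s and got no verdict back.

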